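# Set up the portion scale for taring

## Task

Get the portion scale ready: raise its stiff fold-up display until it leans back about 20 degrees past upright (about 110 degrees open from lying shut) and leave it standing there. Then slide the empty round steel pan along the board, without lifting it, onto the middle of the weighing plate. Leave the rectangular tub, the bottle and the ramekin where they are.

Things in the scene. Friction and masses are not known exactly. Their poses are not given: they have to be found in the camera images.
- station: Fixed grey portion scale, 190 (x, -90 to +100) by 170 (y) mm, between two boards: yellow at +y, black at -y, each 220 (x) by 200 (y) mm, |y| = 90 to 290, top at z = 22 mm. Origin on the bench (z = 0) under the plate's middle; x points away from the robot to the hinge, y left, z up. Two hinge cheeks rise to z = 44 mm at x = 84 to 100, |y| = 55 to 77.
- plate_center (a point): Middle of the bright steel weighing plate, on its top face (station x = 0, y = 0, z = 20 mm; axes as the station's). The plate is 150 (x, -79 to +71) by 155 (y) mm. Between it and each board is a lower strip about 13 mm wide, over which the pan slides easily.
- hinge_center (a point): Middle of the display's hinge axis (station x = +85, y = 0, z = +34 mm), which runs along the station's y. The hinge is stiff, about 0.6 N m plus some weight (about 5 to 6 N at the free edge to raise it), and stays where it is left.
- display (a joint): Display angle in rad: 0 = shut, level over the plate; pi/2 = upright; 1.92 = leaning back 20 degrees past upright; 2.6 = end stop. Begins ajar at 0.5 to 0.85. A flat black slab, 140 mm from hinge axis to free edge, 150 mm wide, 8 mm thick (4 mm either side of the axis plane), greenish screen on the face towards the plate.
- display_edge (a point): Middle of the display's free edge, mid-thickness, 140 mm from the hinge axis. It is on the robot's side and swings up and away from the robot. The space under it is empty: fingers can go beneath it from the front and push on the edge or screen face.
- pan: Loose empty round open steel pan, 90 mm outside diameter, 55 mm high, 3 mm walls, 0.2 to 0.4 kg; origin at the centre of its underside, z up. It stands on one of the two boards, left or right, about 190 mm from the plate's middle. It slides well on board and plate and drops 2 mm from the board to the plate.
- tub: Loose rectangular steel tub 100 by 70 mm, 50 mm high, on the other board; origin at the centre of its underside. Bystander.
- bottle: Upright white squeeze bottle, 56 mm diameter, 130 mm high, on the bench beyond the scale's hinge, to the left; origin at the centre of its underside. Bystander.
- ramekin: White bowl, 76 mm diameter, 40 mm high, on the bench beyond the scale's hinge, to the right; origin at the centre of its underside. Bystander.
There are look-alikes about, which are no part of the job. What is shaped like the pan but yellow is not meant.

How it is judged:
By the outcome, as a careful person would: the job done as asked, in the order asked, and still so for the second after the job is handed in, with the robot touching nothing.
It also fails if it takes over 58 s, if anything falls off the work surface, if the arm or the gripper's body presses on something with over 40 N, if the wrist force passes 120 N, or if a joint passes its speed limit or range.

## Robot

A 7-joint arm with a two-finger parallel gripper is mounted at the origin on the work surface. World frame = base frame: x ahead of the robot, y to its left, z up, the work surface at z = 0. Lengths are in m, angles in rad, forces in N, time in s.
With the tool pointing down it reaches from about 0.4 to 0.85 m from the base axis. Payload 4.5 kg.
Tool frame: the origin (TCP) lies at the very end of the fingers, on their centre line; the grasp point (between the pads) lies 19 mm behind it (arm.tcp_to_grasp is the distance from the TCP to the grasp point, in m); z points along the fingers, y is the line along which they close (so a half turn about z gives the same grasp; the last joint's range is limited). The gripper opens to 85 mm and grips with 20 to 120 N. Pads are 22 mm wide; open, the fingers measure 114 mm over their backs; the gripper's body (76 mm by 85 mm) begins 54 mm behind the grasp point. The pads swing forward as they close: fully open they stand 13 mm farther back than shut.
Start: joints at [-1.208, 0.689, -0.195, 1.565, 0.157, 0.902, -0.215], TCP at [0.202, 0.592, 0.231] pointing down, gripper open.
Joint ranges: [-3.01, 3.01], [-0.46, 2.08], [-1.47, 1.51], [0.13, 2.56], [-1, 4.14], [0.04, 2.09], [-2.66, 2.66]. Speed limits (rad/s): [2.57, 2.57, 3.14, 3.14, 3.14, 3.14, 3.14].

## Interface

Orientations are given as a rotation vector (axis times angle).
In Python, from workcell import readout, imaging, workorder, arm gives the robot as it stands.
- The arm moves only by the tool move_arm, never from a script. Its argument "rows" is a list of rows, each a list of 5 numbers: the shift along the tool's x, y, z in cm, then the turn about the tool's z in degrees, then the opening in per cent of the stroke, from 0 (shut) to 100 (fully open). A call has 1 to 8 rows; each row shifts and turns the commanded pose from where the row before left it, along the tool's axes as they then stand; what a row does not reach is not made up. A row lasts 1/8 s, in which the tool goes at most 62.5 mm and 10.7 degrees, less where a joint would pass 70% of its speed; a pose out of reach is approached as far as the arm can. A call with a gripper value outside its range is refused whole. The fingers move at their own pace and stop on an object; "grip_force" is the grip in N (left out, the last holds). Time passes only in rows, so rows that do not move let the fingers close. It gives the time, the measured TCP pose, the force, the opening and the grip force at its end, in the units of the state.
- readout.state(): the state, without advancing time (a new reading comes with each control period).
- imaging.camera(name): name is "side" or "top" or "wrist"; returns (picture, depth): 420x560x3 uint8, blue, green, red; 420x560 float32, m along the optical axis (not along the pixel's ray), 0 where there is no reading.
- imaging.camera_params(name): a dict with "fx", "fy", "cx", "cy" (pixels), "rvec" (rotation vector, rad) and "tvec" (3), from world to camera coordinates, as OpenCV has them; the wrist camera has in their place "T_tool_cam" (4x4, takes a point from camera to tool coordinates, whose origin is the TCP and whose axes are the flange's). Camera axes: x right, y down, z forward; pixel columns grow to the right and rows downward; lengths in m; the calibration is good to about 2 mm. The wrist camera is an equidistant fisheye: a pixel r from the principal point sees the ray r / f radians off the axis. A picture is of the moment at which its call begins: read the wrist's pose just before it. camera_params takes no time and is no camera call.
- workorder.sign_off(): hands the job in; it is judged then, once.
The state is a dict: "t": time; "joint_pos": joint angles; "dq": joint speeds; "joint_torque": joint torques, N m; "eef_pos": TCP position; "orientation": TCP orientation; "ft_force": force on the tool from outside, world axes, zero at the start; "wrist_torque": the same for the moment, N m; "gripper_width": opening from 0.0 (shut) to 1.0 (fully open); "finger_force": force on a finger pad.
Only numpy, scipy, OpenCV 4.12 (cv2) and the standard library are available. Lean on these libraries where they do the work, as an engineer would, in place of code of your own. Each camera call takes 0.05 s, during which the arm holds its last target. There are 200 camera calls.

## Working session

There is one attempt and no reset: what is moved stays moved. The work goes in short steps, Python scripts to look and compute and a tool call to move; the robot and the scene stay as the last step left them, time stands still between calls to the robot, and variables do not carry over. Pictures are saved under pics/ and viewed, at most 10 in all, crops included, and the job is handed in when it is done.

Besides the shell and the picture viewer there is one more tool, called by a JSON object that holds its "fn" and its "kwargs". move_arm: Moves the arm, as the interface text tells. Its arguments: {"type":"object","properties":{"rows":{"type":"array"},"grip_force":{"type":"number"}},"required":["rows"]}

```bash
ls; mkdir -p pics
cat > h.py <<'E'
import numpy as np, cv2
from workcell import readout, imaging, workorder, arm
R=lambda v: cv2.Rodrigues(np.array(v,float))[0]
def cloud(n):
    im,d=imaging.camera(n); p=imaging.camera_params(n)
    v,u=np.mgrid[:420,:560]
    c=np.stack([(u-p['cx'])/p['fx']*d,(v-p['cy'])/p['fy']*d,d],-1)
    W=(c-np.array(p['tvec']).ravel())@R(p['rvec'])
    W[d==0]=np.nan
    return im,W,p
E
python3 - <<'E'
from h import *
s=readout.state(); print(s)
out=[]
for n in('side','top'):
    im,W,p=cloud(n); np.save(n+'.npy',W); cv2.imwrite(n+'.png',im); out.append(im); print(n,p)
o=np.hstack(out); cv2.imwrite('pics/a.png',cv2.resize(o,(800,300),interpolation=cv2.INTER_AREA)); 
cv2.imwrite('pics/top.png',out[1]);cv2.imwrite('pics/side.png',out[0])
E
```

```text
pics
{'t': 0.0, 'joint_pos': array([-1.20821615,  0.68998022, -0.19451933,  1.56635155,  0.15727941,
        0.90248775, -0.21508032]), 'dq': array([ 0.00033826,  0.00107026,  0.00012885,  0.0005169 ,  0.00206102,
       -0.00063446, -0.00027848]), 'joint_torque': array([-1.09818941e-04, -5.39620936e+01, -1.26645874e+00, -1.58535433e+01,
        9.10711155e-03,  9.84760991e-03, -7.10322936e-06]), 'eef_pos': array([0.20163571, 0.5908946 , 0.23048452]), 'orientation': array([-5.13943433e-01, -3.09907661e+00,  2.87053828e-03]), 'ft_force': array([ 0.38794169, -0.55144619,  0.42806732]), 'wrist_torque': array([0.02048941, 0.01461993, 0.01252976]), 'finger_force': 0.0, 'gripper_width': 0.9979164092020563}
side {'fx': 489.036953467452, 'fy': 489.036953467452, 'cx': 283.95404270458766, 'cy': 211.53512817607262, 'rvec': array([ 2.32013298, -0.69071346,  0.26651303]), 'tvec': array([-0.45534499,  0.34974657,  0.9062989 ])}
top {'fx': 417.15364599469063, 'fy': 417.15364599469063, 'cx': 283.18681346850207, 'cy': 210.75410464160157, 'rvec': array([ 2.22081012, -2.18872027,  0.05968734]), 'tvec': array([0.07687561, 0.59720633, 0.97721092])}
```

View pics/top.png

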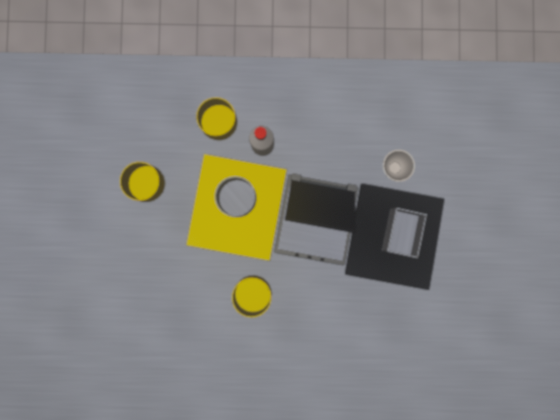

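View pics/side.png

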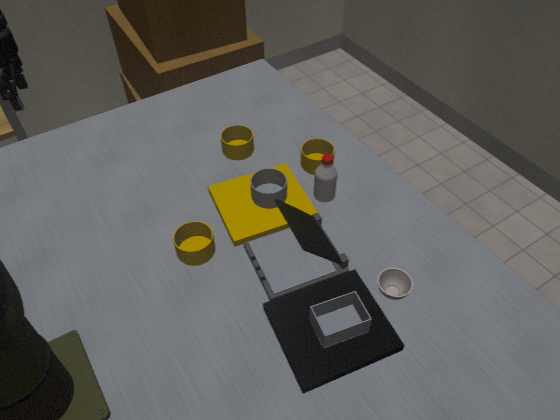

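Top view: the steel pan is at (237,197) on the yellow board, and the display is ajar at (320,205). The tub is at (405,232) on the black board, the bottle at (261,138) and the ramekin at (399,165). Pan candidates: steel (237,197), and yellow at (143,182), (217,118) and (252,296). Only the steel one stands on a board and isn't yellow, so it's the one meant. I'll measure next and confirm with a crop.

```bash
cat >> h.py <<'E'
def ray(p,uv,z):
    Rm=R(p['rvec']); t=np.array(p['tvec']).ravel(); uv=np.atleast_2d(np.array(uv,float))
    d=np.c_[(uv[:,0]-p['cx'])/p['fx'],(uv[:,1]-p['cy'])/p['fy'],np.ones(len(uv))]@Rm
    o=-Rm.T@t
    return o+d*((z-o[2])/d[:,2])[:,None]
E
python3 - <<'E'
from h import *
im=cv2.imread('top.png'); W=np.load('top.npy'); p=imaging.camera_params('top')
hsv=cv2.cvtColor(im,cv2.COLOR_BGR2HSV)
y=cv2.inRange(hsv,(20,120,80),(35,255,255)); b=cv2.inRange(hsv,(0,0,0),(180,255,45)); 
def big(m,c):
    cs,_=cv2.findContours(m,cv2.RETR_EXTERNAL,cv2.CHAIN_APPROX_NONE)
    return [k for k in cs if cv2.pointPolygonTest(k,c,False)>=0 or cv2.contourArea(k)>3000]
res={}
for n,m in(('y',y),('b',b)):
    for k in big(m,(0,0)):
        P=ray(p,k[:,0]+0.0,0.022)[:,:2].astype(np.float32)
        r=cv2.minAreaRect(P*1000); print(n,cv2.contourArea(k),r, cv2.boxPoints(r).round(0).tolist())
# pan rim
inside=np.zeros(im.shape[:2],np.uint8)
cv2.rectangle(inside,(205,165),(270,230),255,-1)
m=(~y)&inside; cs,_=cv2.findContours(m,cv2.RETR_EXTERNAL,cv2.CHAIN_APPROX_NONE)
k=max(cs,key=cv2.contourArea); P=ray(p,k[:,0],0.0)
print('pan px',cv2.minEnclosingCircle(k))
hi=(W[...,2]>0.06)&(inside>0); Q=W[hi]; print('pan depth',len(Q),np.median(Q,0),np.nanmax(Q[:,2]),cv2.minEnclosingCircle((Q[:,:2]*1000).astype(np.float32)))
for uv in((237,197),(310,240),(405,232),(261,133)): print(uv,W[uv[1],uv[0]])
cv2.imwrite('pics/crop.png',cv2.resize(im[100:310,120:400],(800,600),interpolation=cv2.INTER_CUBIC))
E
```

```text
y 7665.0 ((603.7208251953125, 195.83448791503906), (198.23284912109375, 218.0899658203125), 80.32463836669922) [[480.0, 116.0], [695.0, 80.0], [728.0, 275.0], [513.0, 312.0]]
b 3561.0 ((575.808837890625, -87.6241455078125), (266.4822692871094, 152.7891387939453), 68.98541259765625) [[457.0, -185.0], [599.0, -239.0], [695.0, 9.0], [552.0, 64.0]]
pan px ((235.0, 196.0), 20.808752059936523)
pan depth 239 [0.62709474 0.20117001 0.07635033] 0.08097603424361154 ((624.7930908203125, 193.7685546875), 44.84262466430664)
(237, 197) [0.62621711 0.19447372 0.02383795]
(310, 240) [0.52782848 0.0215382  0.01820877]
(405, 232) [ 0.54983669 -0.20151181  0.02215864]
(261, 133) [0.75387753 0.13582079 0.13110791]
```

View pics/crop.png

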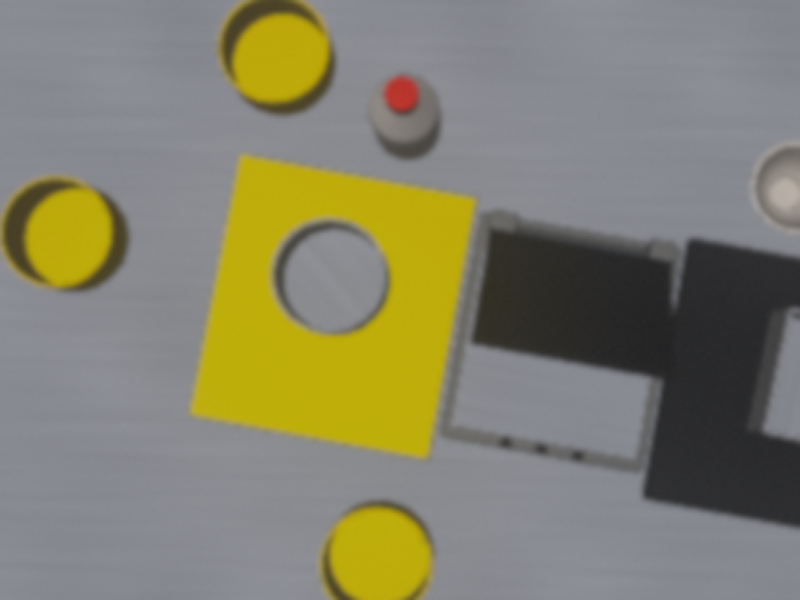

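The crop confirms it: the grey steel pan is on the yellow board at crop (332,276), and the other three pans are yellow and stand on the bench. Next, the station pose and display angle.

Run:
```python
from h import *
a=np.radians(-9.68); ex=np.array([np.cos(a),np.sin(a)]); ey=np.array([-ex[1],ex[0]])
O=np.array([.6037,.1958])-.19*ey; print('O',O)
for n in('top','side'):
    W=np.load(n+'.npy'); im=cv2.imread(n+'.png'); X=(W[...,:2]-O)@ex; Y=(W[...,:2]-O)@ey; Z=W[...,2]
    m=(abs(Y)<.06)&(X>-.06)&(X<.075)&(Z>.045)&(Z<.18)
    x,z=X[m],Z[m]; th=np.polyfit(x,z,1); r=z-np.polyval(th,x)
    print(n,m.sum(),'slope ang',np.arctan(-th[0]),'std',r.std(),'z at x=.085',np.polyval(th,.085),'min x',x.min(),'zmax',z.max(), 'ymid',(Y[(X>-.06)&(X<.075)&(Z>.06)&(Z<.18)&(abs(Y)<.1)]).min(),(Y[(X>-.06)&(X<.075)&(Z>.06)&(Z<.18)&(abs(Y)<.1)]).max())
    c=(Z>.038)&(Z<.05)&(abs(abs(Y)-.066)<.03)&(X>.07)&(X<.12); print('cheeks',[(np.nanpercentile(X[c&(s*Y>0)],[5,50,95]),np.nanpercentile(Y[c&(s*Y>0)],[5,50,95])) for s in(1,-1) if (c&(s*Y>0)).sum()>3])
    gm=(abs(Y)<.06)&(X<-.03)&(X>-.13)
    # profile brightness and z along x
    g=cv2.cvtColor(im,cv2.COLOR_BGR2GRAY)
    for x0 in np.arange(-.12,-.05,.005):
        k=gm&(abs(X-x0)<.003); print(round(x0,3),k.sum(),np.median(g[k]) if k.any() else 0,np.nanmedian(Z[k]).round(4) if k.any() else 0,end='; ')
    print()
s=readout.state(); Rt=R(s['orientation']); print(Rt.round(3))
d=np.r_[O,0.]-s['eef_pos']; print('yaw of tool y',np.degrees(np.arctan2(Rt[1,1],Rt[0,1])),'station y',np.degrees(np.arctan2(ey[1],ey[0])))
```

```text
O [0.57175239 0.00850518]
top 2049 slope ang 0.8046545079100141 std 0.0020322078844481712 z at x=.085 0.04171795435954302 min x -0.012330801954335436 zmax 0.14175740984283017 ymid -0.0746333726303354 0.07478744871695296
cheeks [(array([0.07781431, 0.0866501 , 0.09871541]), array([0.04031386, 0.06131329, 0.07463651])), (array([0.07786398, 0.08693209, 0.09854864]), array([-0.07431013, -0.06051531, -0.03903097]))]
-0.12 127 140.0 0.0002; -0.115 133 139.0 0.0007; -0.11 128 139.0 0.0004; -0.105 126 139.0 0.0003; -0.1 131 140.0 0.0002; -0.095 124 137.0 -0.0001; -0.09 108 111.0 0.0015; -0.085 129 101.0 0.0167; -0.08 125 112.0 0.017; -0.075 128 135.0 0.0202; -0.07 128 138.0 0.0202; -0.065 132 137.0 0.0202; -0.06 132 138.0 0.0203; -0.055 132 139.0 0.0204; 
side 1085 slope ang 0.7970849171244869 std 0.002077919840435775 z at x=.085 0.042436052575250904 min x -0.012797822247549584 zmax 0.14097837766275167 ymid -0.07502112222888457 0.07571864002304034
cheeks [(array([0.07737412, 0.087009  , 0.0972369 ]), array([0.04141188, 0.06199575, 0.07577568])), (array([0.07678423, 0.08777106, 0.09804143]), array([-0.07531227, -0.06357223, -0.04000944]))]
-0.12 122 122.0 0.0004; -0.115 121 123.0 0.0006; -0.11 121 122.0 0.0009; -0.105 117 122.0 0.0002; -0.1 122 123.0 0.0008; -0.095 113 123.0 0.0008; -0.09 192 90.0 0.0068; -0.085 125 72.0 0.0171; -0.08 138 78.5 0.0173; -0.075 125 120.0 0.0204; -0.07 122 121.0 0.0207; -0.065 116 121.0 0.0204; -0.06 118 121.0 0.0205; -0.055 120 122.0 0.0205; 
[[-0.946  0.323 -0.   ]
 [ 0.323  0.946 -0.002]
 [-0.    -0.002 -1.   ]]
yaw of tool y 71.1670296033709 station y 80.32000000000001
```

{"fn": "move_arm", "kwargs": {"rows": [[0,0,0,-9.15,0],[-3.1,-3.94,0,0,0],[-3.1,-3.94,0,0,0],[-3.1,-3.94,0,0,0],[-3.1,-3.94,0,0,0],[-3.1,-3.94,0,0,0],[-3.1,-3.94,0,0,0],[-3.1,-3.94,0,0,0]], "grip_force": 40}}

```text
t: 1.1
eef_pos: [0.3698, 0.2816, 0.2311]
orientation: [-0.265, -3.13, 0.0]
ft_force: [-0.3, -0.2, 0.3]
gripper_width: -0.003
finger_force: 0.0
```

```bash
cat >> h.py <<'E'
a_=np.radians(-9.68); EX=np.array([np.cos(a_),np.sin(a_)]); EY=np.array([-EX[1],EX[0]]); O=np.array([.57175,.0085])
def st(P):
    P=np.asarray(P); return np.r_[(P[:2]-O)@EX,(P[:2]-O)@EY,P[2]]*1000
def rep():
    s=readout.state(); Rt=R(s['orientation'])
    print('t',round(s['t'],2),'tip mm',st(s['eef_pos']).round(1),'yaw err',round(np.degrees(np.arctan2(Rt[1,1],Rt[0,1]))-80.32,2),'f',st(np.r_[s['ft_force'][:2]+O,s['ft_force'][2]]).round(-2)/1000,'w',round(s['gripper_width'],3))
def disp():
    W=cloud('side')[1]; W2=cloud('top')[1]
    for n,w in(('side',W),('top',W2)):
        X=(w[...,:2]-O)@EX; Y=(w[...,:2]-O)@EY; Z=w[...,2]
        m=(abs(Y)<.073)&(abs(Y)>.03)&(Z>.06)&(Z<.19)&(X>-.06)&(X<.2)
        r=np.hypot(X-.085,Z-.034); m&=(r<.15); th=np.arctan2(Z-.034,.085-X)
        print(n,m.sum(),'ang',np.percentile(th[m],[10,50,90]).round(3) if m.any() else None,'max z',Z[m].max() if m.any() else None)
E
python3 -c "
from h import *;rep()"
```

```text
t 1.1 tip mm [-245.   235.2  231.1] yaw err -0.0 f [-0.2 -0.3  0.3] w -0.003
```

{"fn": "move_arm", "kwargs": {"rows": [[-3.1,-3.92,0,0,0],[-3.1,-3.92,0,0,0],[-3.1,-3.92,0,0,0],[-3.1,-3.92,0,0,0],[-3.1,-3.92,0,0,0],[-3.0,-3.92,3.0,0,0],[0,0,5.0,0,0],[0,0,4.6,0,0]]}}

```text
t: 2.1
eef_pos: [0.5123, 0.0191, 0.1037]
orientation: [0.269, 3.13, 0.0]
ft_force: [0.1, 0.0, -0.5]
gripper_width: 0.003
finger_force: 0.0
```

```bash
python3 -c "
from h import *
rep();disp()
im=imaging.camera('side')[0]; cv2.imwrite('pics/b.png',im[120:400,120:460])"
```

```text
t 2.1 tip mm [-60.4   0.4 103.7] yaw err -0.14 f [ 0.1  0.  -0.5] w 0.003
side 734 ang [0.829 0.865 0.921] max z 0.14118125197646525
top 1161 ang [0.847 0.873 0.93 ] max z 0.1407415858074772
```

View pics/b.png

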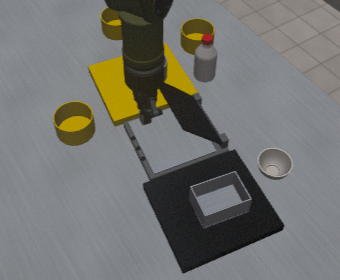

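The picture shows the fingers in front of the display's free edge, at crop (148,112). Now I'll push it along its arc.

{"fn": "move_arm", "kwargs": {"rows": [[-3.0,0,-0.1,0,0],[-1.4,0,-1.0,0,0],[-1.1,0,-1.0,0,0],[-1.2,0,-0.7,0,0],[-1.3,0,-0.6,0,0],[-1.3,0,-0.4,0,0],[-1.3,0,-0.4,0,0],[-1.2,0,-0.2,0,0]]}}

```text
t: 3.25
eef_pos: [0.6269, 0.0008, 0.1521]
orientation: [-0.264, -3.128, 0.0]
ft_force: [-5.1, 1.4, 3.7]
gripper_width: -0.004
finger_force: 2.6
```

```bash
python3 -c "
from h import *
rep();disp()"
```

```text
t 3.25 tip mm [ 55.7   1.7 152.1] yaw err 0.03 f [-5.3  0.5  3.7] w -0.004
side 517 ang [1.365 1.423 1.473] max z 0.1771650739654379
top 37 ang [1.426 1.469 1.505] max z 0.17607395336295778
```

{"fn": "move_arm", "kwargs": {"rows": [[-1.0,0,0,0,0],[-1.0,0,0.2,0,0],[-1.0,0,0.3,0,0],[-0.9,0,0.2,0,0],[0,0,0,0,0]]}}

```text
t: 3.98
eef_pos: [0.6678, -0.006, 0.1431]
orientation: [0.265, 3.128, 0.001]
ft_force: [-0.5, 1.2, 1.9]
gripper_width: 0.001
finger_force: 0.6
```

```bash
cat >> h.py <<'E'
def disp2():
    for n in('side','top'):
        w=cloud(n)[1]; X=(w[...,:2]-O)@EX; Y=(w[...,:2]-O)@EY; Z=w[...,2]
        m=(abs(Y)<.07)&(abs(Y)>.035)&(Z>.055)&(Z<.185)&(X>.05)&(X<.16)
        if m.sum()<20: print(n,m.sum()); continue
        x,z=X[m],Z[m]
        for _ in range(4):
            k=np.polyfit(z,x,1); r=x-np.polyval(k,z); g=abs(r)<max(.004,2*r.std()*.8); x,z=x[g],z[g]
        p=imaging.camera_params(n); c=-R(p['rvec']).T@np.ravel(p['tvec'])
        print(n,len(x),'ang',np.pi/2+np.arctan(k[0]),'std',r.std(),'x at z=34',np.polyval(k,.034),'zr',z.min(),z.max(),'cam',st(c).round())
E
python3 -c "
from h import *
rep();disp();disp2()"
```

```text
t 3.98 tip mm [ 97.1   1.9 143.1] yaw err -0.01 f [-0.7  1.1  1.9] w 0.001
side 1036 ang [1.695 1.755 1.786] max z 0.1747571883033441
top 275 ang [1.7   1.751 1.783] max z 0.17269947419486661
side 831 ang 1.807779643119192 std 0.00119118716394275 x at z=34 0.08063657515625625 zr 0.05505016036689124 0.17425709991209298 cam [-284. -608.  906.]
top 225 ang 1.8114131442797914 std 0.0008431708417572434 x at z=34 0.08086260636295337 zr 0.05585584430247166 0.17480620392963328 cam [ -33.   83. 1001.]
```

{"fn": "move_arm", "kwargs": {"rows": [[-0.7,0,0,0,0],[-0.6,0,0,0,0],[0,0,0,0,0]]}}

```text
t: 4.55
eef_pos: [0.6777, -0.0083, 0.1408]
orientation: [-0.264, -3.125, 0.001]
ft_force: [-4.9, 0.4, -0.7]
gripper_width: 0.002
finger_force: 2.2
```

```bash
python3 -c "
from h import *
rep();disp2()"
```

```text
t 4.55 tip mm [107.2   1.3 140.8] yaw err 0.01 f [-4.9 -0.4 -0.7] w 0.002
side 941 ang 1.8942952399752513 std 0.0012904792319471275 x at z=34 0.08067001281801096 zr 0.05505677196354596 0.16999160127397694 cam [-284. -608.  906.]
top 322 ang 1.8994120011631728 std 0.0009351770419048356 x at z=34 0.08073731311841226 zr 0.05530824572613325 0.1695300332560385 cam [ -33.   83. 1001.]
```

{"fn": "move_arm", "kwargs": {"rows": [[-0.3,0,0,0,0],[0,0,0,0,0],[2.5,0,0,0,0],[4.0,0,-1,0,0]]}}

```text
t: 5.15
eef_pos: [0.6201, 0.0017, 0.1522]
orientation: [0.267, 3.126, 0.001]
ft_force: [0.9, 0.8, 0.1]
gripper_width: -0.001
finger_force: 0.0
```

```bash
python3 -c "
from h import *
rep();disp2()"
```

```text
t 5.15 tip mm [ 48.8   1.4 152.2] yaw err -0.08 f [0.7 0.9 0.1] w -0.001
side 919 ang 1.9246309936704704 std 0.001375230638415834 x at z=34 0.08036228887712371 zr 0.05502926810530747 0.1694195404548008 cam [-284. -608.  906.]
top 448 ang 1.9304526255932597 std 0.0010905474836972358 x at z=34 0.08032561221992095 zr 0.05531582884245991 0.16877371239138278 cam [ -33.   83. 1001.]
```

{"fn": "move_arm", "kwargs": {"rows": [[0.7,4.7,0,0,0],[0.7,4.7,0,0,0],[0.7,4.7,0,0,0],[0.7,4.7,0,0,0],[0,0,3.0,0,0],[0,0,3.0,0,0],[0,0,3.0,0,0],[0,0,2.0,0,0]]}}

```text
t: 6.25
eef_pos: [0.624, 0.1921, 0.0413]
orientation: [0.265, 3.128, 0.001]
ft_force: [-0.3, -0.3, 0.2]
gripper_width: 0.001
finger_force: 0.0
```

```bash
cat >> h.py <<'E'
def pan():
    for n in('top','side'):
        w=cloud(n)[1]; X=(w[...,:2]-O)@EX*1e3; Y=(w[...,:2]-O)@EY*1e3; Z=w[...,2]*1e3
        m=(Z>64)&(Z<84)&(X>-75)&(X<75)&(Y<260)&(Y>-80); x,y=X[m],Y[m]
        for _ in range(2):
            c=np.linalg.lstsq(np.c_[2*x,2*y,np.ones(len(x))],x*x+y*y,rcond=None)[0]; r=np.sqrt(c[2]+c[0]**2+c[1]**2)
            e=abs(np.hypot(x-c[0],y-c[1])-r); g=e<max(5,1.5*np.median(e)); x,y=x[g],y[g]
        print(n,len(x),'pan centre',c[:2].round(1),'r',r.round(1),'z',np.percentile(Z[m],[50,95]).round())
E
python3 -c "
from h import *
rep();pan()
im=imaging.camera('side')[0]; cv2.imwrite('pics/c.png',im[120:400,120:460])"
```

```text
t 6.25 tip mm [ 20.6 189.8  41.3] yaw err -0.02 f [-0.2 -0.3  0.2] w 0.001
  return _methods._mean(a, axis=axis, dtype=dtype,
  ret = ret.dtype.type(ret / rcount)
Traceback (most recent call last):
  File "h.py", line 46, in pan
    print(n,len(x),'pan centre',c[:2].round(1),'r',r.round(1),'z',np.percentile(Z[m],[50,95]).round())
                                                                  ~~~~~~~~~~~~~^^^^^^^^^^^^^^
IndexError: index -1 is out of bounds for axis 0 with size 0
```

{"fn": "move_arm", "kwargs": {"rows": [[0.1,-1.5,0,0,0],[0.2,-1.5,0,0,0],[0.2,-1.5,0,0,0],[0.2,-1.5,0,0,0],[0.2,-1.5,0,0,0],[0.2,-1.5,0,0,0],[0.2,-1.5,0,0,0],[0.2,-1.5,0,0,0]]}}

```text
t: 7.3
eef_pos: [0.5864, 0.0743, 0.0418]
orientation: [-0.266, -3.129, 0.002]
ft_force: [0.3, 1.6, -0.7]
gripper_width: 0.0
finger_force: 0.7
```

```bash
python3 -c "
from h import *
rep()
im=imaging.camera('side')[0]; cv2.imwrite('pics/c.png',cv2.resize(im[120:380,160:440],None,fx=2,fy=2))
pan()" 2>&1 | head -5
```

```text
t 7.3 tip mm [ 3.4 67.3 41.8] yaw err -0.03 f [ 0.1  1.6 -0.7] w 0.0
top 42 pan centre [ 2.4 89. ] r 42.5 z [79. 81.]
side 230 pan centre [ 1.6 90. ] r 43.0 z [73. 80.]
```

View pics/c.png

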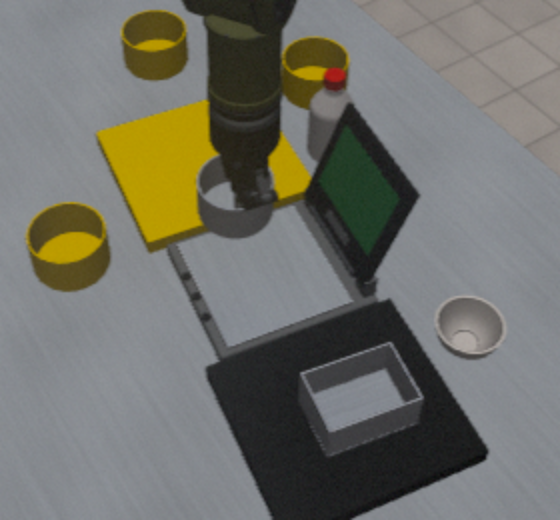

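The pan follows the fingers and is now crossing the strip, at picture (235,195). The display stands at (365,190).

{"fn": "move_arm", "kwargs": {"rows": [[0.1,-1.4,0,0,0],[0.1,-1.4,0,0,0],[0,-1.4,0,0,0],[0,-1.4,0,0,0],[0,-1.2,0,0,0],[0,-0.9,0,0,0],[0,-0.5,0,0,0],[0,0,0,0,0]]}}

```text
t: 8.45
eef_pos: [0.5717, -0.0049, 0.0423]
orientation: [-0.266, -3.13, 0.001]
ft_force: [-0.1, 0.1, 0.1]
gripper_width: -0.003
finger_force: 0.0
```

```bash
python3 -c "
from h import *
rep();pan();disp2()" 2>&1 | head -6
```

```text
t 8.45 tip mm [  2.2 -13.2  42.3] yaw err -0.04 f [-0.2  0.   0.1] w -0.003
top 108 pan centre [ 0.1 11.9] r 43.3 z [75. 78.]
side 209 pan centre [-1.2 12.6] r 43.1 z [72. 77.]
side 1085 ang 1.925477536001777 std 0.00132678867658405 x at z=34 0.08036109335841102 zr 0.0550359806005228 0.16997903511527188 cam [-284. -608.  906.]
top 894 ang 1.9285378216955689 std 0.0011093659830106503 x at z=34 0.08044889909635228 zr 0.055356218202445795 0.16887531930794866 cam [ -33.   83. 1001.]
```

Another 12 mm.

{"fn": "move_arm", "kwargs": {"rows": [[0,-0.5,0,0,0],[0,-0.4,0,0,0],[0,-0.3,0,0,0],[0,0,0,0,0]]}}

```text
t: 9.15
eef_pos: [0.5698, -0.0165, 0.0423]
orientation: [0.266, 3.13, -0.0]
ft_force: [0.4, 0.1, 0.4]
gripper_width: 0.001
finger_force: 0.4
```

```bash
python3 -c "
from h import *
rep();pan()" 2>&1 | head -6
```

```text
t 9.15 tip mm [  2.3 -25.   42.3] yaw err -0.04 f [0.4 0.2 0.4] w 0.001
top 110 pan centre [0.1 1. ] r 43.0 z [75. 78.]
side 207 pan centre [-0.7  1.5] r 43.1 z [72. 78.]
```

{"fn": "move_arm", "kwargs": {"rows": [[0,1.2,0,0,0],[0,0.8,-1.0,0,0],[0,0,-4,0,0],[0,0,-5,0,0],[0,0,-6,0,0],[3,4,-2,0,0],[3,4,0,0,0],[0,0,0,0,0]]}}

```text
t: 10.25
eef_pos: [0.5254, 0.0984, 0.2237]
orientation: [-0.251, -3.132, -0.005]
ft_force: [-0.3, -0.1, -0.8]
gripper_width: 0.003
finger_force: 0.0
```

```bash
python3 -c "
from h import *
rep();pan();disp2()
im=imaging.camera('side')[0]; cv2.imwrite('pics/d.png',im)" 2>&1 | head -6
```

```text
t 10.25 tip mm [-60.8  80.8 223.7] yaw err 0.53 f [-0.2 -0.2 -0.8] w 0.003
top 135 pan centre [0.1 0.9] r 43.1 z [74. 78.]
side 386 pan centre [-0.7  1.5] r 43.2 z [72. 77.]
side 1083 ang 1.9236871228051289 std 0.0013484632850229794 x at z=34 0.08045602970373919 zr 0.0550195616431831 0.16982024967386558 cam [-284. -608.  906.]
top 950 ang 1.928451811758059 std 0.0010844267551015335 x at z=34 0.08051956721691625 zr 0.05518742892825838 0.1690625445308263 cam [ -33.   83. 1001.]
```

View pics/d.png

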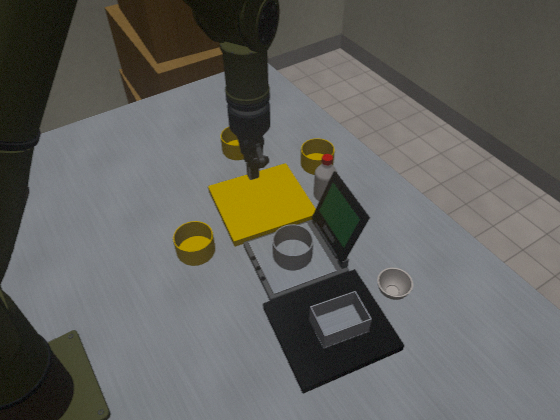

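The pan sits at the middle of the plate (293,245), the display leans back (340,215), the tub, bottle and ramekin look undisturbed, and the arm is clear.

```bash
python3 -c "
from h import *
print(workorder.sign_off())"
```

```text
the job is handed in; nothing more can be done
None
```

The job is handed in after about 10 s of robot time: the display stands at about 1.925 rad (110°), and the steel pan was slid to within about 2 mm of the plate's middle. The tub, bottle and ramekin were not touched.

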